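# Pack the last plug down the storage tube

### The arm

A 6-joint arm with a two-finger parallel gripper is mounted at the origin on a cart in front of the work surface, level with it; the furniture and walls round the work are solid. World frame = base frame: x ahead of the robot, y to its left, z up, the work surface at z = 0. Lengths are in m, angles in degrees, forces in N, time in s.
With the tool pointing down it reaches from about 0.275 to 0.725 m from the base axis. Payload 15.9 kg.
Tool frame: the origin (TCP) lies at the very end of the fingers, on their centre line; the grasp point (between the pads) lies 19 mm behind it; z points along the fingers, y is the line along which they close (so a half turn about z gives the same grasp; the last joint's range is limited). The gripper opens to 85 mm and grips with 20 to 120 N. Pads are 22 mm wide; open, the fingers measure 114 mm over their backs; the gripper's body (76 mm by 85 mm) begins 54 mm behind the grasp point. The pads swing forward as they close: fully open they stand 13 mm farther back than shut.
Start: joints at [-63.14, 12.198, -1.971, 75.831, 0, 90], TCP at [0.226, -0.446, 0.231] pointing down, gripper open.
Joint ranges: [-170.91, 170.91], [-42.67, 98.43], [-65.05, 77.54], [-120.47, 116.71], [-90, 82.35], [-180, 180]. Speed limits (degrees/s): [108.29, 108.29, 136.94, 147.25, 180, 180].

### API

Orientations are given as [roll, pitch, yaw] about the fixed x, y, z axes, in that order (R = Rz(yaw) Ry(pitch) Rx(roll)).
In Python, from station import sensors, optics, close_job gives the robot as it stands.
- The arm moves only by the tool jog_arm, never from a script. Its argument "commands" is a list of rows, each an object of numbers: "fingers": the finger opening in m, from 0 to 0.0854; "dx", "dy", "dz": the shift along the tool's x, y, z in m; "yaw": the turn about the tool's z in degrees. A call has exactly 8 rows; each row is the pose to reach, as a shift and turn from the pose commanded when the call began, along the tool's axes at that moment; what a row does not reach only later rows make up. A row lasts 1/10 s, in which the tool goes at most 50 mm and 8.59 degrees, less where a joint would pass 70% of its speed; a pose out of reach is approached as far as the arm can. A call with a gripper value outside its range is refused whole. The fingers move at their own pace and stop on an object; the grip force is fixed at half the most. Time passes only in rows, so rows that repeat a pose let the fingers close, or fill a call up. It gives the time, the measured TCP pose, the force, the opening and the grip force at its end, in the units of the state.
- sensors.observe(): the state, without advancing time (a new reading comes with each control period).
- optics.snapshot(name): name is "scene" or "side" or "wrist"; returns the picture (420x560x3 uint8, red, green, blue); there is no depth.
- optics.calibration(name): a dict with "K" (3x3 intrinsics, pixels), "R" (3x3) and "t" (3): a world point X has camera coordinates R X + t. Camera axes: x right, y down, z forward; pixel columns grow to the right and rows downward; lengths in m; the calibration is good to about 2 mm. The wrist camera is an equidistant fisheye: a pixel r from the principal point sees the ray r / f radians off the axis. A picture is of the moment at which its call begins: read the wrist's pose just before it. calibration takes no time and is no camera call; for the wrist camera it gives the pose at the moment of the call.
- close_job(): hands the job in; it is judged then, once.
Trained networks look in the newest picture that a camera, given by its name, has taken for a name from the list of things; names that differ only in an ending like _2 or _b are one class to them, and where a whole thing is asked for, a point or a joint stands for the part that bears it (a point fixed in the world has none). Each returns a list of dicts, best first, with "conf" (0 to 1); they miss things now and then, are a little off and sometimes report something else, mostly with a low value. They report only what shows in the picture. A call takes as long as a camera call. They do not tell look-alikes from the thing itself.
- optics.outline_of(camera, label): "pixels" (420x560 bool, what is visible of it) and "location" ([column, row] in pixels, amid what is visible of it).
- optics.tip_of(camera, label): "location" ([column, row] in pixels: a listed point, or the origin of a listed thing).
The state is a dict: "clock": time; "q": joint angles; "qvel": joint speeds; "effort": joint torques, N m; "tool_pos": TCP position; "tcp_rot": TCP orientation; "contact_force": force on the tool from outside, world axes, zero at the start; "torque": the same for the moment, N m; "finger_gap": opening from 0.0 (shut) to 1.0 (fully open); "finger_force": force on a finger pad.
Only numpy, scipy, OpenCV 4.12 (cv2) and the standard library are available. Lean on these libraries where they do the work, as an engineer would, in place of code of your own. Each camera call takes 0.05 s, during which the arm holds its last target. There are 200 camera calls.

### The job

Start the orange plug in the mouth of the clear storage tube, then take the wooden-handled tamping rod from its blue stand and pack the plug down the tube with it until it has bottomed firmly on the sprung stop: lean on it steadily with about 15 newtons for half a second, never more than 25. Put the rod back upright in its stand, let go, and leave the mug, the jar and the tape roll where they are.

Things in the scene. Friction and masses are not known exactly. Their poses are not given: they have to be found in the camera images.
- plug: Loose orange plastic plug, a plain upright cylinder 26 mm in diameter and 50 mm tall with bevelled ends, about 40 g, standing on the table. Origin: centre of its underside, z up along its axis.
- tube: Clear plastic storage tube, upright, fixed to the table by a grey flanged foot 96 mm across (collar 50 mm across, up to 26 mm high). Rim 120 mm above the table. Bore 28.4 mm; over the top 12 mm it flares to 36 mm at the mouth (44 mm outside). Rigid walls. Origin: on the tube's axis at the table, z up; +x points to the wall that carries the steel leaf.
- tube_mouth (a point): Centre of the mouth, on the tube's axis at rim height, 120 mm up. A narrow sprung steel leaf runs down the wall, standing up to 4 mm into the bore, fully from 25 mm below the rim. It holds a plug by friction at any depth: a plug does not fall but must be pushed (3 to 9 N) all the way. A plug let go with its underside 25 to 30 mm below the rim stays, standing out of the mouth.
- tube_inside (a point): Point on the tube's axis 40 mm above the table. Near it is a sprung red stop pad, set by hand to a height that is not reported: its top is anywhere from 28 to 55 mm above the table. It yields about 1 mm for every 4 N, up to 12 mm.
- rod: Loose tamping rod, 135 mm long, 120 g, upright in its stand: black rubber foot 22 mm in diameter and 12 mm tall, aluminium shaft 14 mm in diameter from 12 to 80 mm, square wooden handle 22 x 22 mm from 80 to 132 mm above the foot. Its sides face along its x and y. Origin: centre of the foot's underside, z up along the rod. Pack with a held push of 12 to 22 N.
- stand: Blue rod stand fixed to the table: a round foot 84 mm across with an upright cup 42 mm high, bore 27 mm wide, flared to 33 mm at the top; the cup's inner floor, on which the rod stands, is 6 mm above the table. Origin: on the cup's axis at the table, z up.
- mug: Purple mug, 80 mm wide and 89 mm tall, standing on the table; leave it alone. Origin: centre of its underside.
- jar: Clear jar of tile grit, 63 mm in diameter, 76 mm tall; leave it alone. Origin: centre of its underside.
- tape: Roll of masking tape lying flat, about 100 mm across, 19 mm high; leave it alone. Origin: centre of its underside.
Things that resemble listed ones, but are neither listed nor needed, are in the scene too. There is more than one size of the plug; the job needs the smallest.

How it is judged:
By the outcome, as a careful person would: the job done as asked, in the order asked, and still so for the second after the job is handed in, with the robot touching nothing.
It also fails if it takes over 66 s, if anything falls off the work surface, if the arm or the gripper's body presses on something with over 40 N, if the wrist force passes 120 N, or if a joint passes its speed limit or range.

## Working session

There is one attempt and no reset: what is moved stays moved. The work goes in short steps, Python scripts to look and compute and a tool call to move; the robot and the scene stay as the last step left them, time stands still between calls to the robot, and variables do not carry over. Pictures are saved under pics/ and viewed, at most 10 in all, crops included, and the job is handed in when it is done.

Besides the shell and the picture viewer there is one more tool, called after "Emit:" as name(argument=value, ...) on one line, values as JSON. jog_arm: Moves the arm, as the interface text tells. Its arguments: {"type":"object","properties":{"commands":{"type":"array"}},"required":["commands"]}

```bash
ls; mkdir -p pics
python3 - <<'E'
from station import sensors, optics
import cv2,numpy as np
print(sensors.observe())
for c in("scene","side"):
    im=optics.snapshot(c); cv2.imwrite(f"pics/{c}0.png",im[:,:,::-1])
    k=optics.calibration(c); print(c,k)
    for l in("plug","tube","tube_mouth","rod","stand","mug","jar","tape"):
        print(l,[(np.round(d["location"],1).tolist(),round(d["conf"],2)) for d in optics.tip_of(c,l)])
E
```

```text
pics
{'clock': 0.0, 'q': array([-6.31400886e+01,  1.22238716e+01, -2.00916612e+00,  7.58307448e+01,
        1.11499916e-04,  9.00004727e+01]), 'qvel': array([-0.01737902, -0.01300598,  0.0282815 ,  0.02482872, -0.00571911,
       -0.00833252]), 'effort': array([-2.63260998e-03, -6.86159062e+01,  4.87120879e+01,  1.75923697e-02,
       -2.43510058e-04,  4.35178958e-05]), 'tool_pos': array([ 0.22575075, -0.44575039,  0.23081787]), 'tcp_rot': array([-1.79936217e+02, -1.10973682e-04,  2.68594386e+01]), 'contact_force': array([-0.18827262,  0.9117212 , -0.37476008]), 'torque': array([-0.03593813,  0.04015682,  0.07251287]), 'finger_force': 0.0, 'finger_gap': 1.0018797675842197}
scene {'K': array([[412.69809612,   0.        , 278.42215681],
       [  0.        , 412.69809612, 212.84358733],
       [  0.        ,   0.        ,   1.        ]]), 'R': array([[-0.89159329, -0.45205343,  0.02662917],
       [-0.22041185,  0.38184982, -0.89755743],
       [ 0.39557557, -0.80612556, -0.44009267]]), 't': array([0.33660727, 0.27949351, 0.52552408])}
plug [([271.0, 275.2], 0.84), ([295.4, 236.2], 0.7
[... 295 characters left out ...]
0.8], 0.34)]
tape [([307.0, 301.8], 0.91)]
side {'K': array([[392.97386296,   0.        , 285.57487206],
       [  0.        , 392.97386296, 207.34610397],
       [  0.        ,   0.        ,   1.        ]]), 'R': array([[-0.86627385, -0.49946854,  0.0100394 ],
       [-0.30780165,  0.51780436, -0.79820849],
       [ 0.39348159, -0.69455729, -0.60229761]]), 't': array([0.33554639, 0.3329176 , 0.54075891])}
plug [([284.2, 259.7], 0.93), ([315.0, 219.5], 0.8), ([285.3, 233.8], 0.69)]
tube [([325.3, 196.8], 0.85)]
tube_mouth [([326.6, 152.7], 0.97)]
rod [([222.0, 281.0], 0.85)]
stand [([227.4, 285.5], 0.97)]
mug [([259.2, 195.2], 0.63)]
jar [([216.0, 241.2], 0.66)]
tape [([320.5, 299.5], 0.94)]
```

```bash
python3 - <<'E'
import cv2
for c in("scene","side"):
    im=cv2.imread(f"pics/{c}0.png")[130:330,150:400]
    cv2.imwrite(f"pics/{c}0c.png",cv2.resize(im,(750,600),interpolation=cv2.INTER_CUBIC))
E
cat > h.py <<'E'
from station import sensors, optics
import cv2,numpy as np
def pix(c,X):
    k=optics.calibration(c); p=k["K"]@(k["R"]@np.array(X,float)+k["t"]); return p[:2]/p[2]
def plane(c,uv,z=0.):
    k=optics.calibration(c); d=k["R"].T@np.linalg.solve(k["K"],[uv[0],uv[1],1.]); o=-k["R"].T@k["t"]
    return o+d*(z-o[2])/d[2]
E
python3 - <<'E'
from h import *
np.set_printoptions(precision=4,suppress=True)
P={"scene":{"plugA":(271,275.2),"plugB":(295.4,236.2),"plugC":(272,247.6),"tube":(310.8,219.3),"stand":(208.4,294),"mug":(245.7,218.1),"jar":(194.9,258.4),"tape":(307,301.8)},
"side":{"plugA":(284.2,259.7),"plugB":(315,219.5),"plugC":(285.3,233.8),"tube":(325.3,196.8),"stand":(227.4,285.5),"mug":(259.2,195.2),"jar":(216,241.2),"tape":(320.5,299.5)}}
for n in P["scene"]: print(n,plane("scene",P["scene"][n]),plane("side",P["side"][n]))
print("mouth",plane("scene",(310,171.6),.12),plane("side",(326.6,152.7),.12))
print("rod",plane("scene",(207.6,293.5),.006),plane("side",(222,281),.006))
E
```

```text
plugA [ 0.4645 -0.1389  0.    ] [ 0.4754 -0.1469  0.    ]
plugB [ 0.4885 -0.3068  0.    ] [ 0.48   -0.3015  0.    ]
plugC [ 0.5122 -0.2341  0.    ] [ 0.5151 -0.2202  0.    ]
tube [ 0.4911 -0.4056  0.    ] [ 0.499  -0.3989  0.    ]
stand [ 0.5374 -0.0294  0.    ] [ 0.5355 -0.0284  0.    ]
mug [ 0.6373 -0.3293  0.    ] [ 0.6493 -0.3177  0.    ]
jar [ 0.6332 -0.1153 -0.    ] [ 0.6351 -0.12    0.    ]
tape [ 0.3683 -0.0965  0.    ] [ 0.3626 -0.0897  0.    ]
mouth [ 0.5081 -0.422   0.12  ] [ 0.5106 -0.4109  0.12  ]
rod [ 0.5347 -0.0236  0.006 ] [ 0.548  -0.0283  0.006 ]
```

View pics/scene0c.png

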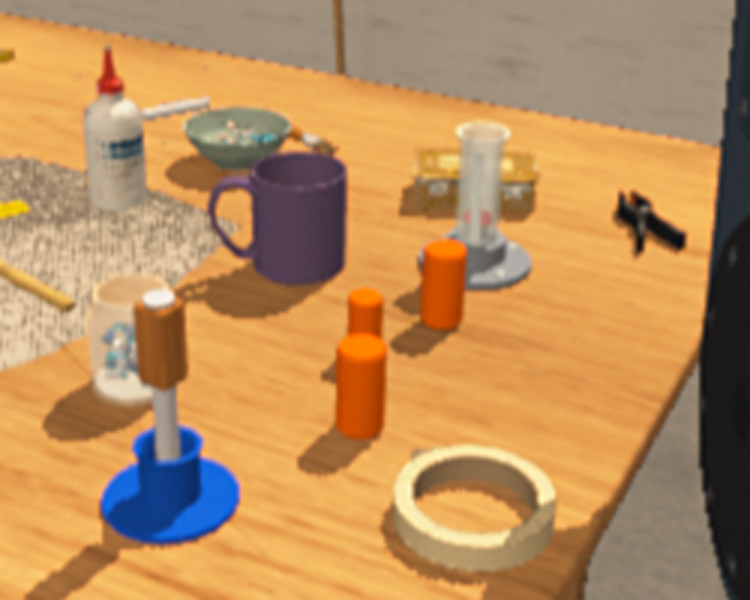

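View pics/side0c.png

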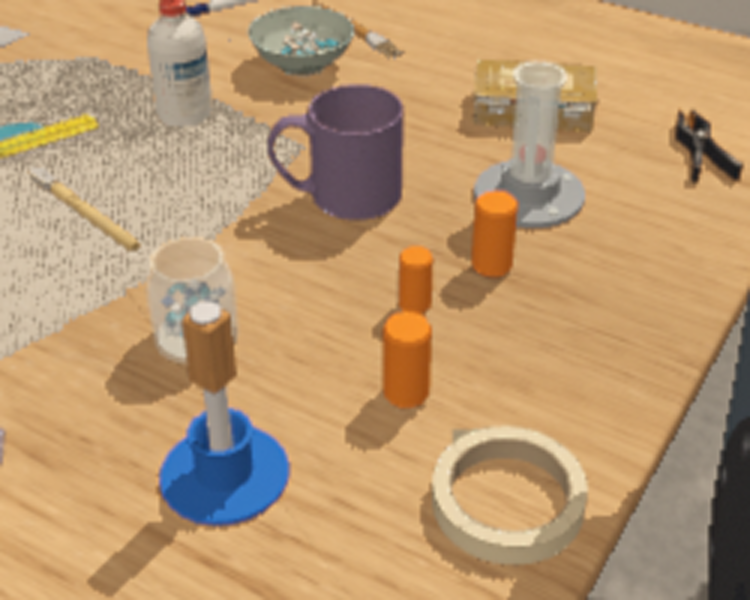

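The smallest plug is the middle one: scene crop (366,315), side crop (415,280), so about (0.513, -0.225). The tube is at the right rear, with scene crop mouth at (483,130), and the rod stands in the blue stand at the front left. I'll look from above with the wrist camera.

Emit:
jog_arm(commands=[{"dx": 0.05,"dy": -0.009,"dz": -0.02,"fingers": 0.0854},{"dx": 0.1,"dy": -0.019,"dz": -0.02},{"dx": 0.15,"dy": -0.028,"dz": -0.02},{"dx": 0.195,"dy": -0.037,"dz": -0.02},{"dx": 0.24,"dy": -0.045,"dz": -0.02},{"dx": 0.285,"dy": -0.054,"dz": -0.02},{"dx": 0.33,"dy": -0.062,"dz": -0.02},{"dx": 0.355,"dy": -0.067,"dz": -0.02}])

```text
schema error: expected keys fingers, dx, dy, dz, yaw
```

Run:
```python
from h import *
np.set_printoptions(precision=4,suppress=True)
s=sensors.observe(); print(s["clock"],s["tool_pos"],s["tcp_rot"],s["q"],s["contact_force"])
k=optics.calibration("wrist");print(k, -k["R"].T@k["t"])
im=optics.snapshot("wrist"); cv2.imwrite("pics/w1.png",im[:,:,::-1])
for l in("plug","tube","tube_mouth","rod","stand"):
    print(l,[(np.round(d["location"],1).tolist(),round(d["conf"],2)) for d in optics.tip_of("wrist",l)])
```

```text
0.9 [ 0.2259 -0.4461  0.2313] [179.9979   0.0007  26.8592] [-63.1401  12.1987  -1.9703  75.8289  -0.0007  90.0006] [-0.2627  0.9215  0.5587]
{'K': array([[325.1923,   0.    , 280.1988],
       [  0.    , 325.1923, 211.5764],
       [  0.    ,   0.    ,   1.    ]]), 'R': array([[ 0.4515, -0.8923,  0.0002],
       [-0.8561, -0.4331,  0.2821],
       [-0.2516, -0.1276, -0.9594]]), 't': array([-0.4993, -0.0372,  0.3786])} [ 0.2888 -0.4134  0.3739]
plug []
tube []
tube_mouth []
rod []
stand []
```

View pics/w1.png

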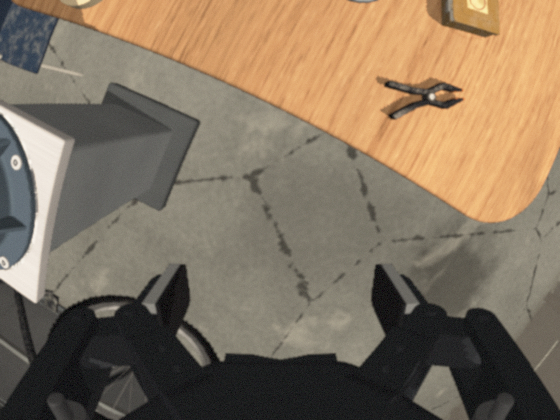

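The wrist picture is from the unmoved start pose: the fingers show at (170,300) and (390,300), and the table edge is above them. All keys are required, so I'm resending, also turning the fingers to close along world x.

Emit:
jog_arm(commands=[{"dx": 0.04,"dy": -0.007,"dz": -0.02,"yaw": -8,"fingers": 0.0854},{"dx": 0.08,"dy": -0.014,"dz": -0.02,"yaw": -16,"fingers": 0.0854},{"dx": 0.12,"dy": -0.021,"dz": -0.02,"yaw": -24,"fingers": 0.0854},{"dx": 0.16,"dy": -0.028,"dz": -0.02,"yaw": -32,"fingers": 0.0854},{"dx": 0.2,"dy": -0.035,"dz": -0.02,"yaw": -40,"fingers": 0.0854},{"dx": 0.24,"dy": -0.042,"dz": -0.02,"yaw": -48,"fingers": 0.0854},{"dx": 0.28,"dy": -0.05,"dz": -0.02,"yaw": -56,"fingers": 0.0854},{"dx": 0.28,"dy": -0.05,"dz": -0.02,"yaw": -63,"fingers": 0.0854}])

```text
clock: 2.0
tool_pos: [0.456, -0.2721, 0.2509]
tcp_rot: [180.0, -0.1, 90.4]
contact_force: [-0.7, -0.2, 0.5]
finger_gap: 1.001
finger_force: 0.0
```

```bash
cat >> h.py <<'E'
def wray(uv,z,k):
    "wrist fisheye pixel -> world point at height z"
    K=k["K"]; p=(np.array(uv,float)-K[:2,2])/K[0,0]; r=np.hypot(*p)
    d=k["R"].T@np.r_[p/max(r,1e-9)*np.sin(r),np.cos(r)]; o=-k["R"].T@k["t"]
    return o+d*(z-o[2])/d[2]
def wpix(X,k):
    c=k["R"]@np.array(X,float)+k["t"]; th=np.arctan2(np.hypot(c[0],c[1]),c[2])
    return k["K"][:2,2]+k["K"][0,0]*th*c[:2]/np.hypot(c[0],c[1])
E
cat > w.py <<'E'
from h import *
import sys
np.set_printoptions(precision=4,suppress=True)
s=sensors.observe(); print(s["clock"],s["tool_pos"],s["tcp_rot"],s["q"],s["contact_force"])
k=optics.calibration("wrist")
im=optics.snapshot("wrist"); cv2.imwrite(f"pics/{sys.argv[1]}.png",im[:,:,::-1])
Z={"plug":0,"tube":0,"tube_mouth":.12,"rod":.006,"stand":0}
for l in sys.argv[2:]:
    print(l,[(np.round(d["location"],1).tolist(),round(d["conf"],2),wray(d["location"],Z[l],k)) for d in optics.tip_of("wrist",l)])
E
python3 w.py w2 plug tube tube_mouth rod stand
```

```text
2.0 [ 0.456  -0.2721  0.2509] [179.9787  -0.0513  90.4151] [-30.8589  15.829    5.5513  79.7307   0.0549  58.726 ] [-0.699  -0.239   0.4505]
plug [([294.9, 72.3], 0.81, array([ 0.4717, -0.1434,  0.    ])), ([303.6, 202.3], 0.69, array([ 0.4847, -0.3034,  0.    ])), ([325.6, 144.5], 0.67, array([ 0.5099, -0.2306,  0.    ]))]
tube [([313.1, 277.7], 0.96, array([ 0.5011, -0.4096,  0.    ])), ([314.6, 291.7], 0.36, array([ 0.5043, -0.432 ,  0.    ]))]
tube_mouth [([322.9, 328.4], 0.61, array([ 0.5002, -0.4065,  0.12  ]))]
rod []
stand []
```

View pics/w2.png

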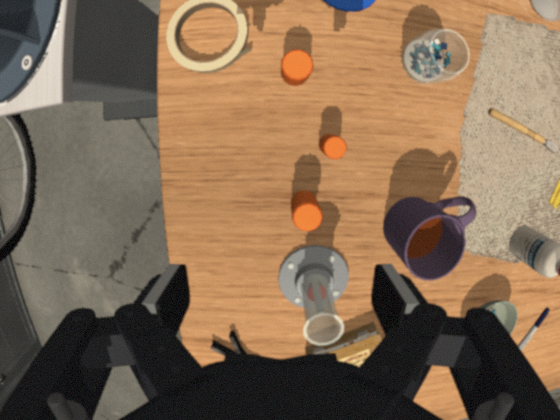

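The wrist picture shows the small plug at (335,147), the larger ones at (297,66) and (307,212), the tube foot at (314,277), the mouth ring at (323,328), and the tape, jar and mug. I'll refine the plug and tube by silhouette fits.

```bash
cat > fit.py <<'E'
from h import *
from scipy.optimize import minimize
np.set_printoptions(precision=4,suppress=True)
def orange(path):
    h=cv2.cvtColor(cv2.imread(path),cv2.COLOR_BGR2HSV)
    return cv2.inRange(h,(3,200,120),(16,255,255))
def sil(xy,r,z0,z1,proj,n=40):
    a=np.linspace(0,2*np.pi,n); P=[(xy[0]+r*np.cos(t),xy[1]+r*np.sin(t),z) for z in(z0,z1) for t in a]
    h=cv2.convexHull(np.array([proj(p) for p in P],np.float32))
    m=np.zeros((420,560),np.uint8); cv2.fillPoly(m,[np.round(h*16).astype(np.int32)],255,cv2.LINE_AA,4); return m/255.
def fit(masks,projs,xy0,r,z0,z1):
    f=lambda xy:sum(np.abs(sil(xy,r,z0,z1,p)-m/255.).sum() for m,p in zip(masks,projs))
    o=minimize(f,xy0,method="Nelder-Mead",options=dict(initial_simplex=np.array(xy0)+[[0,0],[.006,0],[0,.006]],xatol=1e-4)); return o.x,o.fun
E
python3 - <<'E'
from fit import *
k=optics.calibration("wrist"); pr={"w":lambda X:wpix(X,k),"scene":lambda X:pix("scene",X),"side":lambda X:pix("side",X)}
m=orange("pics/w2.png"); n,l,st,c=cv2.connectedComponentsWithStats(m)
for i in range(1,n):
    if st[i,4]>80: print(st[i],c[i])
i=l[147,335]; print("w",fit([(l==i)*255.],[pr["w"]],[.511,-.229],.013,0,.05))
ms=orange("pics/side0.png"); n,l,st,c=cv2.connectedComponentsWithStats(ms)
for i in range(1,n):
    if st[i,4]>80: print(st[i],c[i])
i=l[222,288]; print("side",fit([(l==i)*255.],[pr["side"]],[.511,-.229],.013,0,.05))
# tube via network outlines of foot/tube
for (r,z0,z1) in((.048,0,.006),):
  d=optics.outline_of("wrist","tube")[0]; p=d["pixels"]; print(d["conf"],p.sum())
  S=lambda xy:np.maximum(np.maximum(sil(xy,.048,0,.006,pr["w"]),sil(xy,.025,0,.026,pr["w"])),np.maximum(sil(xy,.0175,.02,.12,pr["w"]),sil(xy,.022,.115,.12,pr["w"])))
  o=minimize(lambda xy:np.abs(S(xy)-p).sum(),[.501,-.408],method="Nelder-Mead",options=dict(initial_simplex=np.array([.501,-.408])+[[0,0],[.006,0],[0,.006]],xatol=1e-4)); print("tube",o.x,o.fun)
E
```

```text
[300 192  18  14 108] [307.3981 199.2963]
w (array([ 0.6299, -0.2025]), np.float64(234181.98039215687))
[308 194  14  28 333] [314.2252 207.6577]
[278 213  16  53 625] [286.0336 241.1168]Traceback (most recent call last):
  File "<stdin>", line 10, in <module>
  File "fit.py", line 13, in fit
    o=minimize(f,xy0,method="Nelder-Mead",options=dict(initial_simplex=np.array(xy0)+[[0,0],[.006,0],[0,.006]],xatol=1e-4)); return o.x,o.fun
    res = _minimize_neldermead(fun, x0, args, callback, bounds=bounds,
                               **options)
    fxr = func(xr)
    fx = function(np.copy(x), *(wrapper_args + args))
  File "fit.py", line 12, in <lambda>
    f=lambda xy:sum(np.abs(sil(xy,r,z0,z1,p)-m/255.).sum() for m,p in zip(masks,projs))
                ~~~^^^^^^^^^^^^^^^^^^^^^^^^^^^^^^^^^^^^^^^^^^^^^^^^^^^^^^^^^^^^^^^^^^^^
  File "fit.py", line 12, in <genexpr>
    f=lambda xy:sum(np.abs(sil(xy,r,z0,z1,p)-m/255.).sum() for m,p in zip(masks,projs))
                           ~~~^^^^^^^^^^^^^^
  File "fit.py", line 9, in sil
    h=cv2.convexHull(np.array([proj(p) for p in P],np.float32))
                               ~~~~^^^
  File "<stdin>", line 2, in <lambda>
  File "h.py", line 4, in pix
    k=optics.calibration(c); p=k["K"]@(k["R"]@np.array(X,float)+k["t"]); return p[:2]/p[2]
ValueError: time passes only in moves, steps and waits
```

```bash
python3 - <<'E'
s=open('h.py').read()
s=s.replace("def pix","C={}\ndef cal(c):\n    if c not in C: C[c]=optics.calibration(c)\n    return C[c]\ndef pix",1).replace('k=optics.calibration(c)','k=cal(c)')
open('h.py','w').write(s)
f=open('fit.py').read()
f=f.replace('''    h=cv2.cvtColor(cv2.imread(path),cv2.COLOR_BGR2HSV)
    return cv2.inRange(h,(3,200,120),(16,255,255))''','''    b,g,r=cv2.split(cv2.imread(path).astype(int)); return ((r-g>90)&(r-b>120)).astype(np.uint8)*255''')
f+='''
def tubesil(xy,p): return np.maximum.reduce([sil(xy,.048,0,.006,p),sil(xy,.025,0,.026,p),sil(xy,.0175,.02,.12,p),sil(xy,.022,.115,.12,p)])
def tubefit(m,p,xy0):
    o=minimize(lambda xy:np.abs(tubesil(xy,p)-m).sum(),xy0,method="Nelder-Mead",options=dict(initial_simplex=np.array(xy0)+[[0,0],[.006,0],[0,.006]],xatol=1e-4)); return o.x,o.fun
'''
open('fit.py','w').write(f)
E
python3 - <<'E'
from fit import *
k=optics.calibration("wrist"); pr={"w":lambda X:wpix(X,k),"side":lambda X:pix("side",X)}
m=orange("pics/w2.png"); n,l,st,c=cv2.connectedComponentsWithStats(m)
for i in range(1,n):
    if st[i,4]>80: print(st[i],c[i])
i=l[147,335]
if i: print("w",fit([(l==i)*255.],[pr["w"]],[.511,-.229],.013,0,.05))
d=optics.outline_of("wrist","tube")[0]; print(d["conf"],"tube w",tubefit(d["pixels"],pr["w"],[.501,-.408]))
optics.snapshot("side")
d=optics.outline_of("side","tube")[0]; print(d["conf"],"tube side",tubefit(d["pixels"],pr["side"],[.501,-.408]))
E
```

```text
[282  50  31  31 743] [296.782   64.9044]
[324 137  22  22 385] [334.4857 147.4208]
[293 204  29  27 615] [307.039  216.8358]
w (array([ 0.5091, -0.2329]), np.float64(242.63529411764708))
0.57 tube w (array([ 0.4961, -0.4132]), np.float64(262.9764705882353))
0.59 tube side (array([ 0.5023, -0.409 ]), np.float64(262.71372549019605))
```

Run:
```python
from h import *
k=optics.calibration("wrist"); print(wray((334.5,147.4),.05,k), wray((313.1,277.7),0,k),wray((322.9,328.4),.12,k))
b=cv2.imread("pics/w2.png")
cv2.imwrite("pics/w2c.png",cv2.resize(b[230:360,250:390],(646,600),interpolation=cv2.INTER_CUBIC))
```

```text
[ 0.50976579 -0.23375923  0.05      ] [ 0.49607851 -0.41401762  0.        ] [ 0.49536281 -0.41091573  0.12      ]
```

View pics/w2c.png

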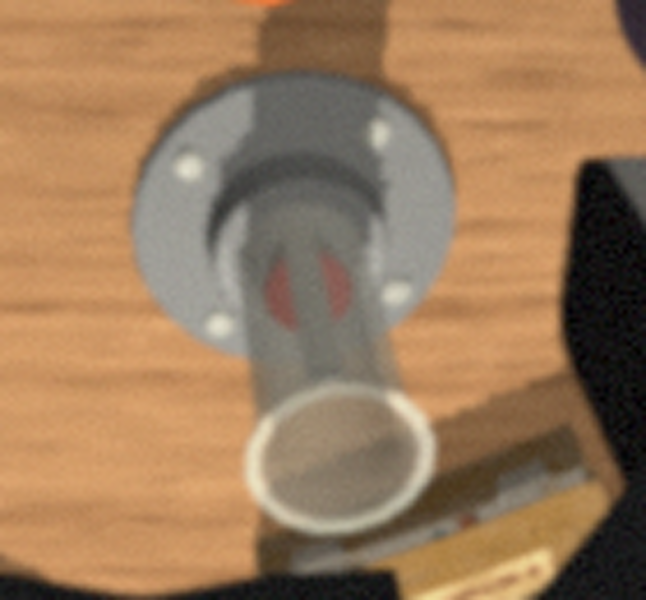

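The crop shows the mouth ring centred at crop (340,457), which is pixel (323.7,329), and the foot disc at about (313.7,277.2). The arm was still settling when that picture was taken, so I'll snap again now that it is still.

```bash
cat > m.py <<'E'
from fit import *
import sys
# settled measurement: plug top disc by colour, ring by network, k at snapshot
s=sensors.observe(); k=optics.calibration("wrist"); im=optics.snapshot("wrist")
p="pics/%s.png"%sys.argv[1]; cv2.imwrite(p,im[:,:,::-1]); print(s["clock"],s["tool_pos"],s["tcp_rot"],s["contact_force"],s["finger_gap"])
n,l,st,c=cv2.connectedComponentsWithStats(orange(p))
for i in range(1,n):
    if st[i,4]>150: print("orange",st[i],c[i],wray(c[i],.05,k))
for q,z in(("tube_mouth",.12),("tube",0),("stand",0),("rod",.006)):
    print(q,[(np.round(d["location"],1),round(d["conf"],2),wray(d["location"],z,k)[:2]) for d in optics.tip_of("wrist",q)[:2]])
d=optics.outline_of("wrist","tube")
if d: print("tubefit",tubefit(d[0]["pixels"],lambda X:wpix(X,k),[.5,-.41]))
E
python3 m.py w3
```

```text
2.45 [ 0.4527 -0.2754  0.2514] [179.994    0.0059  89.7184] [ 1.2873 -0.4506 -0.4954] 0.9983991313556282
orange [284  47  31  31 735] [298.6177  61.5061] [ 0.4715 -0.1425  0.05  ]
orange [327 133  22  22 386] [337.2306 143.5751] [ 0.5126 -0.2296  0.05  ]
orange [297 200  29  27 615] [310.6049 213.1512] [ 0.4852 -0.3067  0.05  ]
tube_mouth [(array([325.9, 323. ]), 0.78, array([ 0.4981, -0.4039]))]
tube [(array([315.4, 274. ]), 0.74, array([ 0.499 , -0.4083]))]
stand [(array([320.7, 289.8]), 0.24, array([ 0.5075, -0.4336]))]
rod []
tubefit (array([ 0.5009, -0.4077]), np.float64(261.5843137254902))
```

Emit:
jog_arm(commands=[{"dx": 0.023,"dy": 0.03,"dz": 0.0,"yaw": 0,"fingers": 0.055},{"dx": 0.046,"dy": 0.06,"dz": 0.0,"yaw": 0,"fingers": 0.055},{"dx": 0.046,"dy": 0.06,"dz": 0.045,"yaw": 0,"fingers": 0.055},{"dx": 0.046,"dy": 0.06,"dz": 0.09,"yaw": 0,"fingers": 0.055},{"dx": 0.046,"dy": 0.06,"dz": 0.13,"yaw": 0,"fingers": 0.055},{"dx": 0.046,"dy": 0.06,"dz": 0.17,"yaw": 0,"fingers": 0.055},{"dx": 0.046,"dy": 0.06,"dz": 0.205,"yaw": 0,"fingers": 0.055},{"dx": 0.046,"dy": 0.06,"dz": 0.223,"yaw": 0,"fingers": 0.055}])

```text
clock: 3.55
tool_pos: [0.5116, -0.2284, 0.0253]
tcp_rot: [-179.8, -0.1, 89.9]
contact_force: [-0.5, -0.7, 0.8]
finger_gap: 0.645
finger_force: 0.0
```

Emit:
jog_arm(commands=[{"dx": 0,"dy": 0,"dz": 0,"yaw": 0,"fingers": 0.055},{"dx": 0,"dy": 0,"dz": 0,"yaw": 0,"fingers": 0.055},{"dx": 0,"dy": 0,"dz": 0,"yaw": 0,"fingers": 0.015},{"dx": 0,"dy": 0,"dz": 0,"yaw": 0,"fingers": 0.015},{"dx": 0,"dy": 0,"dz": 0,"yaw": 0,"fingers": 0.015},{"dx": 0,"dy": 0,"dz": 0,"yaw": 0,"fingers": 0.015},{"dx": 0,"dy": 0,"dz": 0,"yaw": 0,"fingers": 0.015},{"dx": 0,"dy": 0,"dz": 0,"yaw": 0,"fingers": 0.015}])

```text
clock: 4.35
tool_pos: [0.5141, -0.2295, 0.0299]
tcp_rot: [179.9, 0.1, 89.9]
contact_force: [-2.7, 0.1, 11.3]
finger_gap: 0.279
finger_force: 58.4
```

Emit:
jog_arm(commands=[{"dx": 0,"dy": 0,"dz": -0.045,"yaw": 0,"fingers": 0.015},{"dx": 0,"dy": 0,"dz": -0.09,"yaw": 0,"fingers": 0.015},{"dx": 0,"dy": 0,"dz": -0.13,"yaw": 0,"fingers": 0.015},{"dx": -0.01,"dy": 0,"dz": -0.165,"yaw": 0,"fingers": 0.015},{"dx": -0.05,"dy": -0.005,"dz": -0.175,"yaw": 0,"fingers": 0.015},{"dx": -0.09,"dy": -0.01,"dz": -0.175,"yaw": 0,"fingers": 0.015},{"dx": -0.12,"dy": -0.013,"dz": -0.175,"yaw": 0,"fingers": 0.015},{"dx": -0.137,"dy": -0.013,"dz": -0.175,"yaw": 0,"fingers": 0.015}])

```text
clock: 5.15
tool_pos: [0.4993, -0.3684, 0.2041]
tcp_rot: [180.0, 0.1, 89.8]
contact_force: [-0.1, 0.6, -0.8]
finger_gap: 0.278
finger_force: 59.5
```

Emit:
jog_arm(commands=[{"dx": 0,"dy": 0,"dz": 0,"yaw": 0,"fingers": 0.015},{"dx": 0,"dy": 0,"dz": 0,"yaw": 0,"fingers": 0.015},{"dx": 0,"dy": 0,"dz": 0,"yaw": 0,"fingers": 0.015},{"dx": 0,"dy": 0,"dz": 0,"yaw": 0,"fingers": 0.015},{"dx": 0,"dy": 0,"dz": 0,"yaw": 0,"fingers": 0.015},{"dx": 0,"dy": 0,"dz": 0,"yaw": 0,"fingers": 0.015},{"dx": 0,"dy": 0,"dz": 0,"yaw": 0,"fingers": 0.015},{"dx": 0,"dy": 0,"dz": 0,"yaw": 0,"fingers": 0.015}])

```text
clock: 5.95
tool_pos: [0.4999, -0.366, 0.2033]
tcp_rot: [180.0, 0.0, 89.9]
contact_force: [-0.6, 0.4, -0.1]
finger_gap: 0.278
finger_force: 59.5
```

```bash
python3 m.py w4
```

```text
5.95 [ 0.4999 -0.366   0.2033] [179.9993   0.0007  89.8659] [-0.5507  0.385  -0.0822] 0.27839564692556557
orange [ 245  112   37   36 1012] [262.914  129.2599] [ 0.4835 -0.3036  0.05  ]
orange [ 255  267   52   46 1940] [280.4799 289.3376] [ 0.4989 -0.4655  0.05  ]
tube_mouth []
tube [(array([279.5, 224.2]), 0.61, array([ 0.498 , -0.4105]))]
stand []
rod []
tubefit (array([ 0.5005, -0.4069]), np.float64(3168.1803921568626))
```

View pics/w4.png

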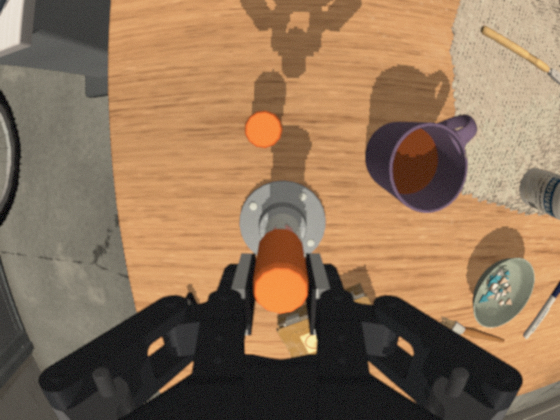

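The plug is held centred at (280,290), and the tube foot disc spans columns 240–325 with its top at row 182. I'll fit the grey foot disc precisely in the settled pictures.

```bash
cat > foot.py <<'E'
from fit import *
from scipy.optimize import least_squares
k=optics.calibration("wrist")
g=cv2.imread("pics/w4.png"); hs=cv2.cvtColor(g,cv2.COLOR_BGR2HSV)
# radial edge search: at each azimuth find largest grey(S low)->wood transition near r=.048
S=hs[:,:,1].astype(np.float32)
def resid(xy0,z):
    pts=[]
    for a in np.radians(np.arange(-25,206,4)):
        rs=np.arange(.040,.058,.0005)
        P=np.array([wpix((xy0[0]+r*np.cos(a),xy0[1]+r*np.sin(a),z),k) for r in rs],np.float32)
        v=cv2.remap(S,P[:,0].reshape(1,-1),P[:,1].reshape(1,-1),cv2.INTER_LINEAR)[0]
        d=v[4:]-v[:-4]; i=d.argmax()
        if d[i]>40: pts.append([xy0[0]+rs[i+2]*np.cos(a),xy0[1]+rs[i+2]*np.sin(a)])
    return np.array(pts)
xy=np.array([.5,-.408])
for _ in range(3):
    p=resid(xy,.005)
    o=least_squares(lambda q:np.hypot(*(p-q).T)-.048,xy,loss="soft_l1",f_scale=.001); xy=o.x
print(len(p),xy,np.std(o.fun),np.mean(o.fun))
E
python3 foot.py
```

```text
58 [ 0.5008 -0.4077] 0.00028736445281737027 -0.00014338255222539614
```

Emit:
jog_arm(commands=[{"dx": -0.021,"dy": 0.001,"dz": 0,"yaw": 0,"fingers": 0.015},{"dx": -0.042,"dy": 0.001,"dz": 0,"yaw": 0,"fingers": 0.015},{"dx": -0.042,"dy": 0.001,"dz": 0.02,"yaw": 0,"fingers": 0.015},{"dx": -0.042,"dy": 0.001,"dz": 0.04,"yaw": 0,"fingers": 0.015},{"dx": -0.042,"dy": 0.001,"dz": 0.045,"yaw": 0,"fingers": 0.015},{"dx": -0.042,"dy": 0.001,"dz": 0.045,"yaw": 0,"fingers": 0.015},{"dx": -0.042,"dy": 0.001,"dz": 0.045,"yaw": 0,"fingers": 0.015},{"dx": -0.042,"dy": 0.001,"dz": 0.045,"yaw": 0,"fingers": 0.015}])

```text
clock: 7.05
tool_pos: [0.5012, -0.4083, 0.1595]
tcp_rot: [179.9, 0.1, 89.9]
contact_force: [0.7, -0.3, -0.9]
finger_gap: 0.279
finger_force: 59.5
```

Emit:
jog_arm(commands=[{"dx": 0,"dy": 0,"dz": 0.008,"yaw": 0,"fingers": 0.015},{"dx": 0,"dy": 0,"dz": 0.016,"yaw": 0,"fingers": 0.015},{"dx": 0,"dy": 0,"dz": 0.022,"yaw": 0,"fingers": 0.015},{"dx": 0,"dy": 0,"dz": 0.024,"yaw": 0,"fingers": 0.015},{"dx": 0,"dy": 0,"dz": 0.024,"yaw": 0,"fingers": 0.015},{"dx": 0,"dy": 0,"dz": 0.024,"yaw": 0,"fingers": 0.015},{"dx": 0,"dy": 0,"dz": 0.024,"yaw": 0,"fingers": 0.015},{"dx": 0,"dy": 0,"dz": 0.024,"yaw": 0,"fingers": 0.015}])

```text
clock: 7.85
tool_pos: [0.5008, -0.4081, 0.1345]
tcp_rot: [180.0, 0.0, 89.9]
contact_force: [0.2, -0.4, 0.1]
finger_gap: 0.277
finger_force: 59.5
```

Emit:
jog_arm(commands=[{"dx": 0,"dy": 0,"dz": 0.002,"yaw": 0,"fingers": 0.015},{"dx": 0,"dy": 0,"dz": 0.004,"yaw": 0,"fingers": 0.015},{"dx": 0,"dy": 0,"dz": 0.006,"yaw": 0,"fingers": 0.015},{"dx": 0,"dy": 0,"dz": 0.008,"yaw": 0,"fingers": 0.015},{"dx": 0,"dy": 0,"dz": 0.01,"yaw": 0,"fingers": 0.015},{"dx": 0,"dy": 0,"dz": 0.011,"yaw": 0,"fingers": 0.015},{"dx": 0,"dy": 0,"dz": 0.011,"yaw": 0,"fingers": 0.015},{"dx": 0,"dy": 0,"dz": 0.011,"yaw": 0,"fingers": 0.015}])

```text
clock: 8.65
tool_pos: [0.5009, -0.4082, 0.1234]
tcp_rot: [180.0, 0.0, 89.9]
contact_force: [2.1, -3.4, 2.0]
finger_gap: 0.276
finger_force: 59.7
```

Run:
```python
from h import *
for c in("side",):
    im=optics.snapshot(c); cv2.imwrite("pics/s5.png",cv2.resize(im[100:240,260:400,::-1],(600,600),interpolation=cv2.INTER_CUBIC))
print(sensors.observe()["contact_force"])
```

```text
[ 2.6490931  -3.79160763  2.35351725]
```

View pics/s5.png

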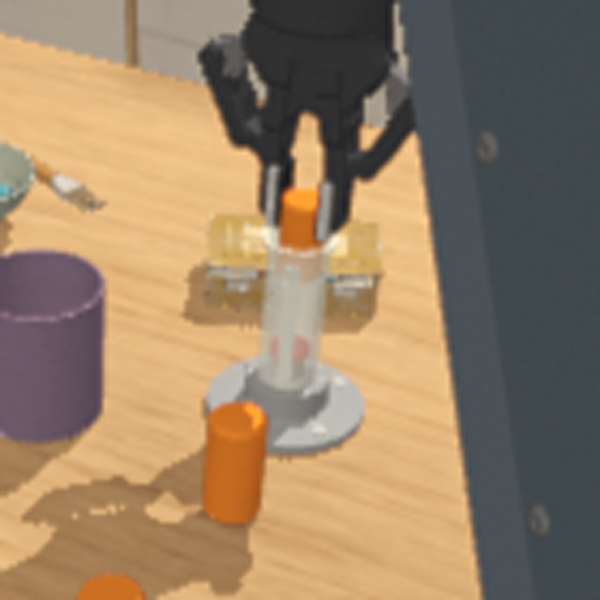

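The plug stands in the mouth between the fingers at crop (300,220), upright and about 26 mm in. I'll push 1 mm deeper, release and rise.

Emit:
jog_arm(commands=[{"dx": 0,"dy": 0,"dz": 0.001,"yaw": 0,"fingers": 0.015},{"dx": 0,"dy": 0,"dz": 0.001,"yaw": 0,"fingers": 0.015},{"dx": 0,"dy": 0,"dz": 0.001,"yaw": 0,"fingers": 0.055},{"dx": 0,"dy": 0,"dz": 0.001,"yaw": 0,"fingers": 0.055},{"dx": 0,"dy": 0,"dz": 0.001,"yaw": 0,"fingers": 0.055},{"dx": 0,"dy": 0,"dz": 0.001,"yaw": 0,"fingers": 0.055},{"dx": 0,"dy": 0,"dz": 0.001,"yaw": 0,"fingers": 0.055},{"dx": 0,"dy": 0,"dz": 0.001,"yaw": 0,"fingers": 0.055}])

```text
clock: 9.5
tool_pos: [0.5007, -0.408, 0.1223]
tcp_rot: [-180.0, -0.0, 89.9]
contact_force: [1.0, 0.1, 0.5]
finger_gap: 0.646
finger_force: 0.0
```

Emit:
jog_arm(commands=[{"dx": 0,"dy": 0,"dz": -0.03,"yaw": 0,"fingers": 0.055},{"dx": 0,"dy": 0,"dz": -0.07,"yaw": 0,"fingers": 0.055},{"dx": 0,"dy": 0,"dz": -0.11,"yaw": 0,"fingers": 0.055},{"dx": 0.04,"dy": 0,"dz": -0.12,"yaw": 0,"fingers": 0.055},{"dx": 0.08,"dy": 0,"dz": -0.12,"yaw": 0,"fingers": 0.055},{"dx": 0.12,"dy": 0,"dz": -0.12,"yaw": 0,"fingers": 0.055},{"dx": 0.16,"dy": 0.01,"dz": -0.12,"yaw": 0,"fingers": 0.055},{"dx": 0.2,"dy": 0.02,"dz": -0.12,"yaw": 0,"fingers": 0.055}])

```text
clock: 10.3
tool_pos: [0.5211, -0.2066, 0.2426]
tcp_rot: [180.0, 0.0, 89.8]
contact_force: [1.4, 0.5, -0.2]
finger_gap: 0.646
finger_force: 0.0
```

Emit:
jog_arm(commands=[{"dx": 0.03,"dy": 0,"dz": 0,"yaw": 0,"fingers": 0.055},{"dx": 0.06,"dy": 0,"dz": 0,"yaw": 0,"fingers": 0.055},{"dx": 0.08,"dy": 0,"dz": 0,"yaw": 0,"fingers": 0.055},{"dx": 0.08,"dy": 0,"dz": 0,"yaw": 0,"fingers": 0.055},{"dx": 0.08,"dy": 0,"dz": 0,"yaw": 0,"fingers": 0.055},{"dx": 0.08,"dy": 0,"dz": 0,"yaw": 0,"fingers": 0.055},{"dx": 0.08,"dy": 0,"dz": 0,"yaw": 0,"fingers": 0.055},{"dx": 0.08,"dy": 0,"dz": 0,"yaw": 0,"fingers": 0.055}])

```text
clock: 11.1
tool_pos: [0.5214, -0.1288, 0.2422]
tcp_rot: [-180.0, -0.0, 89.8]
contact_force: [-0.4, -0.1, -0.3]
finger_gap: 0.638
finger_force: 0.0
```

```bash
python3 m.py w6
python3 - <<'E'
from h import *
im=cv2.imread("pics/w6.png"); s=optics.snapshot("side")
cv2.imwrite("pics/w6v.png",np.hstack([im[:420,100:500],cv2.resize(s[100:240,260:400,::-1],(400,420))])[:, :800])
E
```

```text
11.1 [ 0.5214 -0.1288  0.2422] [-179.9921   -0.0009   89.8047] [-0.4416 -0.0573 -0.3242] 0.6378991290016576
orange [218 191  30  28 651] [232.4194 204.5453] [ 0.469  -0.1472  0.05  ]
orange [239 322  25  18 356] [250.9691 330.3876] [ 0.4826 -0.3125  0.05  ]
tube_mouth []
tube [(array([264.5, 361.7]), 0.62, array([ 0.4949, -0.4139]))]
stand [(array([293.4,  85.6]), 0.73, array([ 0.5362, -0.0177]))]
rod [(array([294.6,  88.4]), 0.9, array([ 0.5373, -0.0216]))]
tubefit (array([ 0.5014, -0.4101]), np.float64(2570.494117647059))
```

View pics/w6v.png

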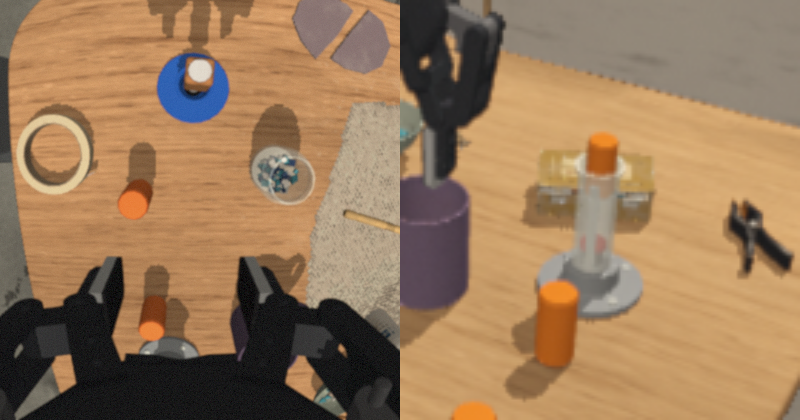

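The left half shows the stand disc at picture (193,87) and the rod cap at (200,70). The right half shows the plug standing safely in the tube mouth at (602,155). I'll move over the rod and measure it precisely.

Emit:
jog_arm(commands=[{"dx": 0.03,"dy": 0.005,"dz": -0.01,"yaw": 0,"fingers": 0.055},{"dx": 0.06,"dy": 0.01,"dz": -0.02,"yaw": 0,"fingers": 0.055},{"dx": 0.06,"dy": 0.014,"dz": -0.02,"yaw": 0,"fingers": 0.055},{"dx": 0.06,"dy": 0.014,"dz": -0.02,"yaw": 0,"fingers": 0.055},{"dx": 0.06,"dy": 0.014,"dz": -0.02,"yaw": 0,"fingers": 0.055},{"dx": 0.06,"dy": 0.014,"dz": -0.02,"yaw": 0,"fingers": 0.055},{"dx": 0.06,"dy": 0.014,"dz": -0.02,"yaw": 0,"fingers": 0.055},{"dx": 0.06,"dy": 0.014,"dz": -0.02,"yaw": 0,"fingers": 0.055}])

```text
clock: 12.25
tool_pos: [0.5354, -0.0685, 0.2622]
tcp_rot: [-180.0, -0.0, 89.8]
contact_force: [-0.2, 0.5, -0.1]
finger_gap: 0.648
finger_force: 0.0
```

```bash
cat > rod.py <<'E'
from fit import *
from scipy.optimize import least_squares
import sys
s=sensors.observe(); k=optics.calibration("wrist"); im=optics.snapshot("wrist"); g=np.ascontiguousarray(im[:,:,::-1]); cv2.imwrite(f"pics/{sys.argv[1]}.png",g)
print(s["clock"],s["tool_pos"],s["tcp_rot"])
r,gg,b=[im[:,:,i].astype(int) for i in range(3)]
blue=((b-r>60)&(b>80)).astype(np.float32)
B=cv2.GaussianBlur(blue,(3,3),0)
xy=np.array([.536,-.025])
for _ in range(4):
    pts=[]
    for a in np.radians(np.arange(0,360,5)):
        rs=np.arange(.030,.054,.0005); P=np.array([wpix((xy[0]+q*np.cos(a),xy[1]+q*np.sin(a),.003),k) for q in rs],np.float32)
        v=cv2.remap(B,P[:,0].reshape(1,-1),P[:,1].reshape(1,-1),1)[0]; d=v[:-4]-v[4:]; i=d.argmax()
        if d[i]>.5: pts.append(xy+rs[i+2]*np.array([np.cos(a),np.sin(a)]))
    p=np.array(pts); o=least_squares(lambda q:np.hypot(*(p-q).T)-.042,xy,loss="soft_l1",f_scale=.001); xy=o.x
print("stand",len(p),xy,o.fun.mean(),o.fun.std())
u0,v0=wpix((xy[0],xy[1],.138),k); print("expected top px",u0,v0)
w=((im.min(2)>150)).astype(np.uint8); w[:int(v0)-40]=0;w[int(v0)+40:]=0;w[:,:int(u0)-40]=0;w[:,int(u0)+40:]=0
n,l,st,c=cv2.connectedComponentsWithStats(w)
for i in range(1,n):
    if st[i,4]>60: print("cap",st[i],c[i],wray(c[i],.141,k))
cv2.imwrite("pics/rodc.png",cv2.resize(g[max(0,int(v0)-70):int(v0)+70,int(u0)-70:int(u0)+70],(600,600),interpolation=cv2.INTER_CUBIC)); print(max(0,int(v0)-70),int(u0)-70)
E
python3 rod.py w7
```

```text
12.25 [ 0.5354 -0.0685  0.2622] [-179.9873   -0.0019   89.8182]
stand 72 [ 0.5353 -0.02  ] -0.001222218727826811 0.00030972400640471133
expected top px 281.06628466665853 146.98214905851574
cap [271 137  21  21 349] [280.914 147.212] [ 0.5351 -0.0199  0.141 ]
76 211
```

View pics/rodc.png

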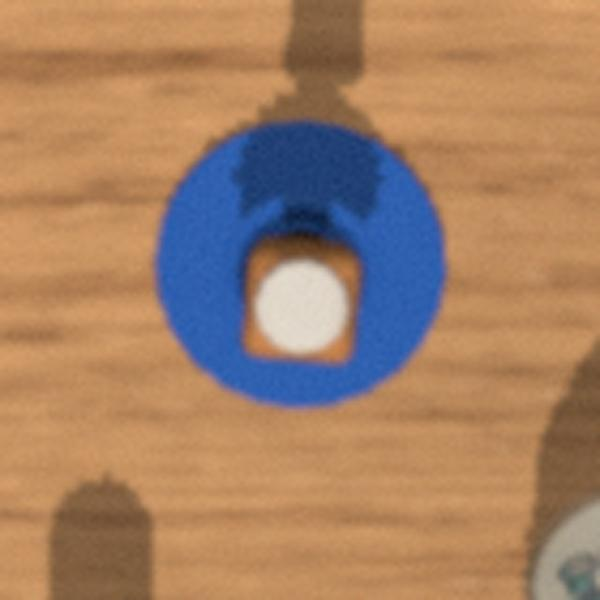

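The rod is upright and centred in the stand, with its cap at crop (302,307). The handle is turned about 3° clockwise from its lower edge, (243,357) to (350,363). Now to grasp it.

Emit:
jog_arm(commands=[{"dx": 0.025,"dy": 0,"dz": 0,"yaw": 3,"fingers": 0.055},{"dx": 0.0485,"dy": 0,"dz": 0,"yaw": 3,"fingers": 0.055},{"dx": 0.0485,"dy": 0,"dz": 0.02,"yaw": 3,"fingers": 0.055},{"dx": 0.0485,"dy": 0,"dz": 0.06,"yaw": 3,"fingers": 0.055},{"dx": 0.0485,"dy": 0,"dz": 0.1,"yaw": 3,"fingers": 0.055},{"dx": 0.0485,"dy": 0,"dz": 0.135,"yaw": 3,"fingers": 0.055},{"dx": 0.0485,"dy": 0,"dz": 0.155,"yaw": 3,"fingers": 0.055},{"dx": 0.0485,"dy": 0,"dz": 0.165,"yaw": 3,"fingers": 0.055}])

```text
clock: 13.1
tool_pos: [0.5346, -0.0197, 0.0955]
tcp_rot: [-179.9, 0.0, 86.9]
contact_force: [-0.5, -0.9, 0.2]
finger_gap: 0.64
finger_force: 0.0
```

Emit:
jog_arm(commands=[{"dx": 0,"dy": 0,"dz": 0,"yaw": 0,"fingers": 0.055},{"dx": 0,"dy": 0,"dz": 0,"yaw": 0,"fingers": 0.055},{"dx": 0,"dy": 0,"dz": 0,"yaw": 0,"fingers": 0.01},{"dx": 0,"dy": 0,"dz": 0,"yaw": 0,"fingers": 0.01},{"dx": 0,"dy": 0,"dz": 0,"yaw": 0,"fingers": 0.01},{"dx": 0,"dy": 0,"dz": 0,"yaw": 0,"fingers": 0.01},{"dx": 0,"dy": 0,"dz": 0,"yaw": 0,"fingers": 0.01},{"dx": 0,"dy": 0,"dz": 0,"yaw": 0,"fingers": 0.01}])

```text
clock: 13.9
tool_pos: [0.5363, -0.0196, 0.0983]
tcp_rot: [179.9, -0.0, 86.9]
contact_force: [-0.3, -0.8, 6.2]
finger_gap: 0.253
finger_force: 58.6
```

Emit:
jog_arm(commands=[{"dx": 0,"dy": 0,"dz": -0.02,"yaw": 0,"fingers": 0.01},{"dx": 0,"dy": 0,"dz": -0.05,"yaw": 0,"fingers": 0.01},{"dx": 0,"dy": 0,"dz": -0.09,"yaw": 0,"fingers": 0.01},{"dx": 0,"dy": 0,"dz": -0.13,"yaw": 0,"fingers": 0.01},{"dx": 0,"dy": 0,"dz": -0.165,"yaw": 0,"fingers": 0.01},{"dx": -0.04,"dy": 0,"dz": -0.167,"yaw": 0,"fingers": 0.01},{"dx": -0.08,"dy": -0.004,"dz": -0.167,"yaw": 0,"fingers": 0.01},{"dx": -0.12,"dy": -0.008,"dz": -0.167,"yaw": 0,"fingers": 0.01}])

```text
clock: 14.7
tool_pos: [0.5211, -0.1402, 0.2649]
tcp_rot: [179.9, 0.0, 86.9]
contact_force: [0.9, -0.3, -1.7]
finger_gap: 0.25
finger_force: 59.2
```

Emit:
jog_arm(commands=[{"dx": -0.045,"dy": -0.001,"dz": 0,"yaw": 0,"fingers": 0.01},{"dx": -0.09,"dy": -0.002,"dz": 0,"yaw": 0,"fingers": 0.01},{"dx": -0.135,"dy": -0.003,"dz": 0,"yaw": 0,"fingers": 0.01},{"dx": -0.18,"dy": -0.004,"dz": 0,"yaw": 0,"fingers": 0.01},{"dx": -0.22,"dy": -0.005,"dz": 0,"yaw": 0,"fingers": 0.01},{"dx": -0.25,"dy": -0.006,"dz": 0,"yaw": 0,"fingers": 0.01},{"dx": -0.269,"dy": -0.0065,"dz": 0,"yaw": 0,"fingers": 0.01},{"dx": -0.269,"dy": -0.0065,"dz": 0,"yaw": 0,"fingers": 0.01}])

```text
clock: 15.5
tool_pos: [0.4992, -0.4095, 0.2637]
tcp_rot: [-180.0, -0.0, 86.7]
contact_force: [0.7, 1.0, -1.4]
finger_gap: 0.247
finger_force: 59.1
```

Emit:
jog_arm(commands=[{"dx": 0,"dy": 0,"dz": 0,"yaw": 0,"fingers": 0.01},{"dx": 0,"dy": 0,"dz": 0,"yaw": 0,"fingers": 0.01},{"dx": 0,"dy": 0,"dz": 0,"yaw": 0,"fingers": 0.01},{"dx": 0,"dy": 0,"dz": 0,"yaw": 0,"fingers": 0.01},{"dx": 0,"dy": 0,"dz": 0,"yaw": 0,"fingers": 0.01},{"dx": 0,"dy": 0,"dz": 0,"yaw": 0,"fingers": 0.01},{"dx": 0,"dy": 0,"dz": 0,"yaw": 0,"fingers": 0.01},{"dx": 0,"dy": 0,"dz": 0,"yaw": 0,"fingers": 0.01}])

```text
clock: 16.3
tool_pos: [0.4999, -0.4072, 0.2643]
tcp_rot: [-180.0, -0.0, 86.9]
contact_force: [-0.7, 0.1, -2.3]
finger_gap: 0.249
finger_force: 59.1
```

Run:
```python
from h import *
np.set_printoptions(precision=4,suppress=True)
s=sensors.observe();print(s["clock"],s["tool_pos"],s["tcp_rot"],s["contact_force"])
w=optics.snapshot("wrist"); s=optics.snapshot("side")
cv2.imwrite("pics/v8.png",np.hstack([cv2.resize(w[150:400,180:380,::-1],(400,500)),cv2.resize(s[80:205,280:380,::-1],(400,500))]))
```

```text
16.3 [ 0.4999 -0.4072  0.2643] [-179.9981   -0.001    86.8602] [-0.7389  0.1486 -2.2762]
```

View pics/v8.png

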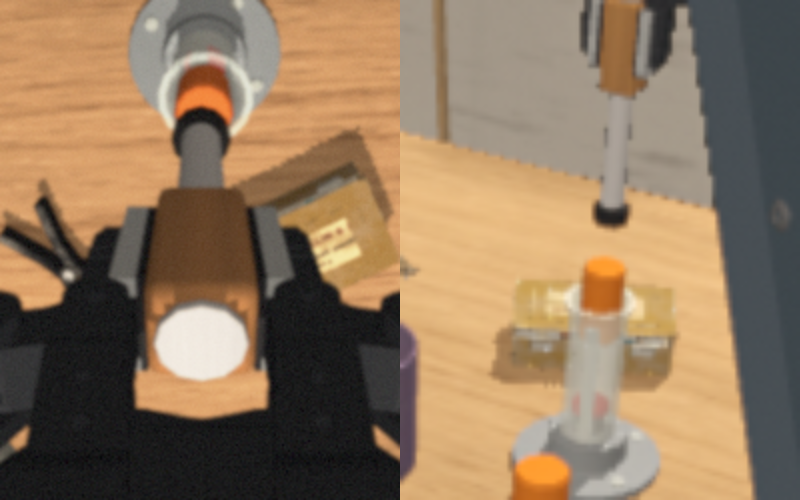

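The rod hangs over the plug: its foot is at side crop (610,213) and the plug top at (604,270). I'll check the foot's lateral position numerically.

Run:
```python
from h import *
print("pred foot side",pix("side",(.4999,-.4072,.172)),pix("side",(.5008,-.4077,.12)))
for l in("rod","tube_mouth"):
  for c in("side","wrist"):
    k=cal(c)
    print(l,c,[(d["location"],round(d["conf"],2)) for d in optics.tip_of(c,l)][:2])
k=cal("wrist"); print("pred wrist",wpix((.4999,-.4072,.172),k),wpix((.5008,-.4077,.144),k))
im=optics.snapshot("side")[:,:,::-1].astype(int)
b=(im.max(2)<70); sub=b[125:140,322:345]; ys,xs=np.nonzero(sub); print("black foot side",xs.min()+322,xs.max()+322,ys.min()+125,ys.max()+125)
o=((im[:,:,2]-im[:,:,0])>140)[140:160,318:350]; ys,xs=np.nonzero(o); print("plug",xs.min()+318,xs.max()+318,ys.min()+140)
for p in((.4999,-.4072,.178),(.5008,-.4077,.140)): print(pix("side",p))
```

```text
pred foot side [331.70450894 134.85737315] [329.71179731 154.27495871]
rod side [([331.4, 129.1], 0.59)]
rod wrist [([282.2, 215.0], 0.98)]
tube_mouth side [([329.2, 156.1], 0.76)]
tube_mouth wrist [([282.6, 196.3], 0.82)]
pred wrist [281.57674631 215.10307223] [282.52487375 205.83019218]
black foot side 329 336 131 135
plug 326 335 144
[331.91300651 132.50925396]
[330.36365946 146.89472929]
```

Emit:
jog_arm(commands=[{"dx": 0,"dy": 0.001,"dz": 0.015,"yaw": 0,"fingers": 0.01},{"dx": 0,"dy": 0.001,"dz": 0.024,"yaw": 0,"fingers": 0.01},{"dx": 0,"dy": 0.001,"dz": 0.028,"yaw": 0,"fingers": 0.01},{"dx": 0,"dy": 0.001,"dz": 0.032,"yaw": 0,"fingers": 0.01},{"dx": 0,"dy": 0.001,"dz": 0.036,"yaw": 0,"fingers": 0.01},{"dx": 0,"dy": 0.001,"dz": 0.04,"yaw": 0,"fingers": 0.01},{"dx": 0,"dy": 0.001,"dz": 0.044,"yaw": 0,"fingers": 0.01},{"dx": 0,"dy": 0.001,"dz": 0.048,"yaw": 0,"fingers": 0.01}])

```text
clock: 17.45
tool_pos: [0.5011, -0.4074, 0.2162]
tcp_rot: [180.0, 0.0, 86.9]
contact_force: [1.1, -1.3, 1.7]
finger_gap: 0.249
finger_force: 59.6
```

Emit:
jog_arm(commands=[{"dx": 0,"dy": 0,"dz": 0.002,"yaw": 0,"fingers": 0.01},{"dx": 0,"dy": 0,"dz": 0.004,"yaw": 0,"fingers": 0.01},{"dx": 0,"dy": 0,"dz": 0.006,"yaw": 0,"fingers": 0.01},{"dx": 0,"dy": 0,"dz": 0.008,"yaw": 0,"fingers": 0.01},{"dx": 0,"dy": 0,"dz": 0.01,"yaw": 0,"fingers": 0.01},{"dx": 0,"dy": 0,"dz": 0.012,"yaw": 0,"fingers": 0.01},{"dx": 0,"dy": 0,"dz": 0.014,"yaw": 0,"fingers": 0.01},{"dx": 0,"dy": 0,"dz": 0.016,"yaw": 0,"fingers": 0.01}])

```text
clock: 18.25
tool_pos: [0.501, -0.4073, 0.2002]
tcp_rot: [180.0, 0.0, 86.9]
contact_force: [1.0, -1.1, 2.2]
finger_gap: 0.253
finger_force: 59.5
```

Run:
```python
from h import *
s=sensors.observe();print(s["clock"],s["tool_pos"],s["contact_force"])
s=optics.snapshot("side"); cv2.imwrite("pics/v9.png",cv2.resize(s[120:220,285:365,::-1],(480,600),interpolation=cv2.INTER_CUBIC))
for z in(.028,.04,.055,.12):print(z,(pix("side",(.5008,-.4077,z))-[285,120])*6)
```

```text
18.25 [ 0.50097603 -0.40732844  0.20015256] [ 0.99761508 -1.06504351  2.24644679]
0.028 [251.48805909 395.65980317]
0.04 [253.57130466 372.07378833]
0.055 [256.21822934 342.10593157]
0.12 [268.27078389 205.64975228]
```

View pics/v9.png

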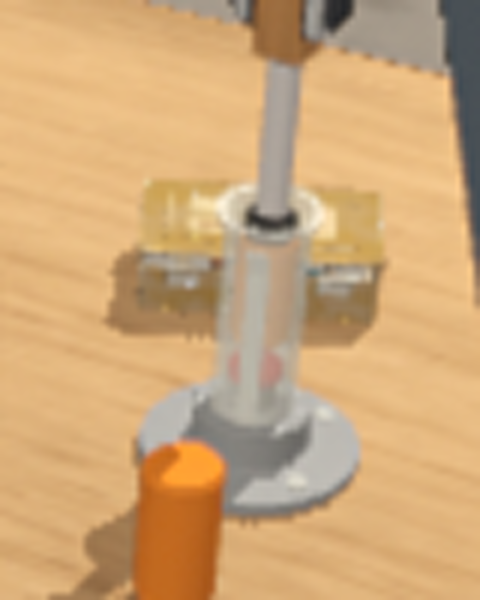

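The rod foot has entered the tube at crop (272,220) and the red pad shows near (255,368), so it is roughly 40–50 mm up. That picture took me over the viewing limit of ten (eleven viewed), so I'll view no more and work by force from here.

Emit:
jog_arm(commands=[{"dx": 0,"dy": 0,"dz": 0.0005,"yaw": 0,"fingers": 0.01},{"dx": 0,"dy": 0,"dz": 0.001,"yaw": 0,"fingers": 0.01},{"dx": 0,"dy": 0,"dz": 0.0015,"yaw": 0,"fingers": 0.01},{"dx": 0,"dy": 0,"dz": 0.002,"yaw": 0,"fingers": 0.01},{"dx": 0,"dy": 0,"dz": 0.0025,"yaw": 0,"fingers": 0.01},{"dx": 0,"dy": 0,"dz": 0.003,"yaw": 0,"fingers": 0.01},{"dx": 0,"dy": 0,"dz": 0.0035,"yaw": 0,"fingers": 0.01},{"dx": 0,"dy": 0,"dz": 0.004,"yaw": 0,"fingers": 0.01}])

```text
clock: 19.1
tool_pos: [0.5009, -0.4073, 0.1963]
tcp_rot: [-180.0, -0.0, 86.9]
contact_force: [0.6, 0.0, 2.5]
finger_gap: 0.252
finger_force: 59.6
```

Emit:
jog_arm(commands=[{"dx": 0,"dy": 0,"dz": 0.0005,"yaw": 0,"fingers": 0.01},{"dx": 0,"dy": 0,"dz": 0.001,"yaw": 0,"fingers": 0.01},{"dx": 0,"dy": 0,"dz": 0.0015,"yaw": 0,"fingers": 0.01},{"dx": 0,"dy": 0,"dz": 0.002,"yaw": 0,"fingers": 0.01},{"dx": 0,"dy": 0,"dz": 0.0025,"yaw": 0,"fingers": 0.01},{"dx": 0,"dy": 0,"dz": 0.003,"yaw": 0,"fingers": 0.01},{"dx": 0,"dy": 0,"dz": 0.003,"yaw": 0,"fingers": 0.01},{"dx": 0,"dy": 0,"dz": 0.003,"yaw": 0,"fingers": 0.01}])

```text
clock: 19.9
tool_pos: [0.5009, -0.4073, 0.1932]
tcp_rot: [-180.0, -0.0, 86.9]
contact_force: [1.4, -0.6, 0.9]
finger_gap: 0.25
finger_force: 59.6
```

Emit:
jog_arm(commands=[{"dx": 0,"dy": 0,"dz": 0.0005,"yaw": 0,"fingers": 0.01},{"dx": 0,"dy": 0,"dz": 0.001,"yaw": 0,"fingers": 0.01},{"dx": 0,"dy": 0,"dz": 0.0015,"yaw": 0,"fingers": 0.01},{"dx": 0,"dy": 0,"dz": 0.002,"yaw": 0,"fingers": 0.01},{"dx": 0,"dy": 0,"dz": 0.0025,"yaw": 0,"fingers": 0.01},{"dx": 0,"dy": 0,"dz": 0.003,"yaw": 0,"fingers": 0.01},{"dx": 0,"dy": 0,"dz": 0.003,"yaw": 0,"fingers": 0.01},{"dx": 0,"dy": 0,"dz": 0.003,"yaw": 0,"fingers": 0.01}])

```text
clock: 20.7
tool_pos: [0.5009, -0.4073, 0.1902]
tcp_rot: [-180.0, -0.0, 86.9]
contact_force: [0.7, -0.3, 1.4]
finger_gap: 0.249
finger_force: 59.6
```

Emit:
jog_arm(commands=[{"dx": 0,"dy": 0,"dz": 0.0005,"yaw": 0,"fingers": 0.01},{"dx": 0,"dy": 0,"dz": 0.001,"yaw": 0,"fingers": 0.01},{"dx": 0,"dy": 0,"dz": 0.0015,"yaw": 0,"fingers": 0.01},{"dx": 0,"dy": 0,"dz": 0.002,"yaw": 0,"fingers": 0.01},{"dx": 0,"dy": 0,"dz": 0.0025,"yaw": 0,"fingers": 0.01},{"dx": 0,"dy": 0,"dz": 0.003,"yaw": 0,"fingers": 0.01},{"dx": 0,"dy": 0,"dz": 0.0035,"yaw": 0,"fingers": 0.01},{"dx": 0,"dy": 0,"dz": 0.0035,"yaw": 0,"fingers": 0.01}])

```text
clock: 21.5
tool_pos: [0.5011, -0.4074, 0.1872]
tcp_rot: [180.0, 0.0, 86.9]
contact_force: [1.0, 1.3, 8.5]
finger_gap: 0.247
finger_force: 60.4
```

Emit:
jog_arm(commands=[{"dx": 0,"dy": 0,"dz": 0.0004,"yaw": 0,"fingers": 0.01},{"dx": 0,"dy": 0,"dz": 0.0008,"yaw": 0,"fingers": 0.01},{"dx": 0,"dy": 0,"dz": 0.0012,"yaw": 0,"fingers": 0.01},{"dx": 0,"dy": 0,"dz": 0.0015,"yaw": 0,"fingers": 0.01},{"dx": 0,"dy": 0,"dz": 0.0015,"yaw": 0,"fingers": 0.01},{"dx": 0,"dy": 0,"dz": 0.0015,"yaw": 0,"fingers": 0.01},{"dx": 0,"dy": 0,"dz": 0.0015,"yaw": 0,"fingers": 0.01},{"dx": 0,"dy": 0,"dz": 0.0015,"yaw": 0,"fingers": 0.01}])

```text
clock: 22.3
tool_pos: [0.5012, -0.4074, 0.1862]
tcp_rot: [179.9, 0.0, 86.9]
contact_force: [-0.9, 2.1, 12.7]
finger_gap: 0.248
finger_force: 61.0
```

Emit:
jog_arm(commands=[{"dx": 0,"dy": 0,"dz": 0.0004,"yaw": 0,"fingers": 0.01},{"dx": 0,"dy": 0,"dz": 0.0008,"yaw": 0,"fingers": 0.01},{"dx": 0,"dy": 0,"dz": 0.0008,"yaw": 0,"fingers": 0.01},{"dx": 0,"dy": 0,"dz": 0.0008,"yaw": 0,"fingers": 0.01},{"dx": 0,"dy": 0,"dz": 0.0008,"yaw": 0,"fingers": 0.01},{"dx": 0,"dy": 0,"dz": 0.0008,"yaw": 0,"fingers": 0.01},{"dx": 0,"dy": 0,"dz": 0.0008,"yaw": 0,"fingers": 0.01},{"dx": 0,"dy": 0,"dz": 0.0008,"yaw": 0,"fingers": 0.01}])

```text
clock: 23.1
tool_pos: [0.5012, -0.4075, 0.1856]
tcp_rot: [179.9, 0.0, 86.9]
contact_force: [-2.1, 1.0, 14.2]
finger_gap: 0.248
finger_force: 61.4
```

Emit:
jog_arm(commands=[{"dx": 0,"dy": 0,"dz": 0,"yaw": 0,"fingers": 0.01},{"dx": 0,"dy": 0,"dz": 0,"yaw": 0,"fingers": 0.01},{"dx": 0,"dy": 0,"dz": 0,"yaw": 0,"fingers": 0.01},{"dx": 0,"dy": 0,"dz": 0,"yaw": 0,"fingers": 0.01},{"dx": 0,"dy": 0,"dz": 0,"yaw": 0,"fingers": 0.01},{"dx": 0,"dy": 0,"dz": 0,"yaw": 0,"fingers": 0.01},{"dx": 0,"dy": 0,"dz": 0,"yaw": 0,"fingers": 0.01},{"dx": 0,"dy": 0,"dz": 0,"yaw": 0,"fingers": 0.01}])

```text
clock: 23.9
tool_pos: [0.5012, -0.4075, 0.1857]
tcp_rot: [179.9, 0.1, 86.9]
contact_force: [-1.3, 2.0, 14.8]
finger_gap: 0.25
finger_force: 61.4
```

Emit:
jog_arm(commands=[{"dx": 0,"dy": 0,"dz": -0.01,"yaw": 0,"fingers": 0.01},{"dx": 0,"dy": 0,"dz": -0.03,"yaw": 0,"fingers": 0.01},{"dx": 0,"dy": 0,"dz": -0.055,"yaw": 0,"fingers": 0.01},{"dx": 0,"dy": 0,"dz": -0.08,"yaw": 0,"fingers": 0.01},{"dx": 0.03,"dy": 0.001,"dz": -0.085,"yaw": 0,"fingers": 0.01},{"dx": 0.07,"dy": 0.002,"dz": -0.085,"yaw": 0,"fingers": 0.01},{"dx": 0.11,"dy": 0.003,"dz": -0.085,"yaw": 0,"fingers": 0.01},{"dx": 0.15,"dy": 0.005,"dz": -0.085,"yaw": 0,"fingers": 0.01}])

```text
clock: 24.7
tool_pos: [0.5137, -0.2564, 0.2695]
tcp_rot: [-180.0, -0.0, 86.8]
contact_force: [0.9, 0.2, -1.4]
finger_gap: 0.248
finger_force: 59.1
```

Emit:
jog_arm(commands=[{"dx": 0.04,"dy": 0.001,"dz": 0,"yaw": 0,"fingers": 0.01},{"dx": 0.08,"dy": 0.002,"dz": 0,"yaw": 0,"fingers": 0.01},{"dx": 0.12,"dy": 0.004,"dz": 0,"yaw": 0,"fingers": 0.01},{"dx": 0.16,"dy": 0.006,"dz": 0,"yaw": 0,"fingers": 0.01},{"dx": 0.2,"dy": 0.007,"dz": 0,"yaw": 0,"fingers": 0.01},{"dx": 0.225,"dy": 0.008,"dz": 0,"yaw": 0,"fingers": 0.01},{"dx": 0.239,"dy": 0.0083,"dz": 0,"yaw": 0,"fingers": 0.01},{"dx": 0.239,"dy": 0.0083,"dz": 0,"yaw": 0,"fingers": 0.01}])

```text
clock: 25.5
tool_pos: [0.5355, -0.0184, 0.2695]
tcp_rot: [-180.0, -0.0, 87.0]
contact_force: [-0.5, -0.5, -0.7]
finger_gap: 0.251
finger_force: 59.1
```

Emit:
jog_arm(commands=[{"dx": 0,"dy": 0,"dz": 0,"yaw": 0,"fingers": 0.01},{"dx": 0,"dy": 0,"dz": 0,"yaw": 0,"fingers": 0.01},{"dx": 0,"dy": 0,"dz": 0,"yaw": 0,"fingers": 0.01},{"dx": 0,"dy": 0,"dz": 0,"yaw": 0,"fingers": 0.01},{"dx": 0,"dy": 0,"dz": 0,"yaw": 0,"fingers": 0.01},{"dx": 0,"dy": 0,"dz": 0,"yaw": 0,"fingers": 0.01},{"dx": 0,"dy": 0,"dz": 0,"yaw": 0,"fingers": 0.01},{"dx": 0,"dy": 0,"dz": 0,"yaw": 0,"fingers": 0.01}])

```text
clock: 26.3
tool_pos: [0.5355, -0.0196, 0.2695]
tcp_rot: [180.0, -0.0, 86.9]
contact_force: [-0.5, -0.5, -1.0]
finger_gap: 0.25
finger_force: 59.1
```

Run:
```python
from h import *
np.set_printoptions(precision=4,suppress=True)
s=sensors.observe();print(s["clock"],s["tool_pos"],s["tcp_rot"],s["contact_force"])
T=s["tool_pos"]
foot=(T[0],T[1],T[2]-.0925)
for c in("side","wrist","scene"):
    k=cal(c); optics.snapshot(c)
    print(c,"pred",wpix(foot,k) if c=="wrist" else pix(c,foot),[(np.round(d["location"],1),round(d["conf"],2)) for d in optics.tip_of(c,"rod")[:2]])
    if c!="wrist":
        im=optics.snapshot(c).astype(int); o=(im[:,:,0]-im[:,:,2]>130)&(im[:,:,0]-im[:,:,1]>70); u,v=pix(c,(.5008,-.4077,.12)); print("orange above rim:",o[int(v)-25:int(v)-3,int(u)-12:int(u)+12].sum())
```

```text
26.3 [ 0.5355 -0.0196  0.2695] [179.9989  -0.0003  86.8591] [-0.4522 -0.5366 -1.0266]
side pred [215.8768 217.2627] [(array([214.5, 213.5]), 0.61), (array([260.3, 194. ]), 0.33)]
orange above rim: 0
wrist pred [281.6311 215.1669] [(array([282.4, 218.4]), 0.81)]
scene pred [200.633  209.8351] [(array([203.6, 208.2]), 0.68), (array([306. , 300.5]), 0.44)]
orange above rim: 39
```

Emit:
jog_arm(commands=[{"dx": 0,"dy": 0,"dz": 0.04,"yaw": 0,"fingers": 0.01},{"dx": 0,"dy": 0,"dz": 0.08,"yaw": 0,"fingers": 0.01},{"dx": 0,"dy": 0,"dz": 0.11,"yaw": 0,"fingers": 0.01},{"dx": 0,"dy": 0,"dz": 0.13,"yaw": 0,"fingers": 0.01},{"dx": 0,"dy": 0,"dz": 0.145,"yaw": 0,"fingers": 0.01},{"dx": 0,"dy": 0,"dz": 0.157,"yaw": 0,"fingers": 0.01},{"dx": 0,"dy": 0,"dz": 0.163,"yaw": 0,"fingers": 0.01},{"dx": 0,"dy": 0,"dz": 0.166,"yaw": 0,"fingers": 0.01}])

```text
clock: 27.5
tool_pos: [0.5356, -0.0196, 0.1033]
tcp_rot: [-180.0, 0.0, 86.9]
contact_force: [0.6, 0.1, -0.3]
finger_gap: 0.246
finger_force: 59.1
```

Emit:
jog_arm(commands=[{"dx": 0,"dy": 0,"dz": 0.001,"yaw": 0,"fingers": 0.01},{"dx": 0,"dy": 0,"dz": 0.002,"yaw": 0,"fingers": 0.01},{"dx": 0,"dy": 0,"dz": 0.003,"yaw": 0,"fingers": 0.01},{"dx": 0,"dy": 0,"dz": 0.004,"yaw": 0,"fingers": 0.01},{"dx": 0,"dy": 0,"dz": 0.005,"yaw": 0,"fingers": 0.01},{"dx": 0,"dy": 0,"dz": 0.005,"yaw": 0,"fingers": 0.01},{"dx": 0,"dy": 0,"dz": 0.005,"yaw": 0,"fingers": 0.01},{"dx": 0,"dy": 0,"dz": 0.005,"yaw": 0,"fingers": 0.01}])

```text
clock: 28.3
tool_pos: [0.5355, -0.0196, 0.0985]
tcp_rot: [180.0, -0.0, 86.9]
contact_force: [0.5, -0.1, -0.7]
finger_gap: 0.252
finger_force: 59.1
```

Nearly on the floor of the cup. I'll touch down gently, release and rise.

Emit:
jog_arm(commands=[{"dx": 0,"dy": 0,"dz": 0.0005,"yaw": 0,"fingers": 0.01},{"dx": 0,"dy": 0,"dz": 0.001,"yaw": 0,"fingers": 0.01},{"dx": 0,"dy": 0,"dz": 0.001,"yaw": 0,"fingers": 0.01},{"dx": 0,"dy": 0,"dz": 0.001,"yaw": 0,"fingers": 0.01},{"dx": 0,"dy": 0,"dz": 0.001,"yaw": 0,"fingers": 0.01},{"dx": 0,"dy": 0,"dz": 0.001,"yaw": 0,"fingers": 0.01},{"dx": 0,"dy": 0,"dz": 0.001,"yaw": 0,"fingers": 0.01},{"dx": 0,"dy": 0,"dz": 0.001,"yaw": 0,"fingers": 0.01}])

```text
clock: 29.1
tool_pos: [0.5358, -0.0196, 0.0983]
tcp_rot: [179.9, -0.0, 86.9]
contact_force: [-3.4, -0.8, 10.7]
finger_gap: 0.249
finger_force: 60.9
```

Touched down (rod standing on the cup floor). Release.

Emit:
jog_arm(commands=[{"dx": 0,"dy": 0,"dz": -0.001,"yaw": 0,"fingers": 0.01},{"dx": 0,"dy": 0,"dz": -0.001,"yaw": 0,"fingers": 0.05},{"dx": 0,"dy": 0,"dz": -0.001,"yaw": 0,"fingers": 0.055},{"dx": 0,"dy": 0,"dz": -0.001,"yaw": 0,"fingers": 0.055},{"dx": 0,"dy": 0,"dz": -0.001,"yaw": 0,"fingers": 0.055},{"dx": 0,"dy": 0,"dz": -0.001,"yaw": 0,"fingers": 0.055},{"dx": 0,"dy": 0,"dz": -0.02,"yaw": 0,"fingers": 0.055},{"dx": 0,"dy": 0,"dz": -0.05,"yaw": 0,"fingers": 0.055}])

```text
clock: 29.9
tool_pos: [0.5343, -0.0196, 0.1466]
tcp_rot: [-179.8, 0.0, 86.9]
contact_force: [0.2, -0.1, 0.6]
finger_gap: 0.647
finger_force: 0.0
```

Emit:
jog_arm(commands=[{"dx": 0,"dy": 0,"dz": -0.04,"yaw": 0,"fingers": 0.055},{"dx": 0,"dy": 0,"dz": -0.08,"yaw": 0,"fingers": 0.055},{"dx": 0,"dy": 0,"dz": -0.115,"yaw": 0,"fingers": 0.055},{"dx": -0.025,"dy": 0,"dz": -0.115,"yaw": 0,"fingers": 0.055},{"dx": -0.05,"dy": 0,"dz": -0.115,"yaw": 0,"fingers": 0.055},{"dx": -0.05,"dy": 0,"dz": -0.115,"yaw": 0,"fingers": 0.055},{"dx": -0.05,"dy": 0,"dz": -0.115,"yaw": 0,"fingers": 0.055},{"dx": -0.05,"dy": 0,"dz": -0.115,"yaw": 0,"fingers": 0.055}])

```text
clock: 30.7
tool_pos: [0.5327, -0.069, 0.2624]
tcp_rot: [-180.0, -0.0, 86.9]
contact_force: [-0.2, 0.0, -0.6]
finger_gap: 0.647
finger_force: 0.0
```

```bash
python3 rod.py w10
python3 - <<'E'
from fit import *
for c in("scene","side"):
    a=cv2.imread(f"pics/{c}0.png").astype(int); b=optics.snapshot(c)[:,:,::-1].astype(int)
    print(c,{l:[(np.round(d["location"],1).tolist(),round(d["conf"],2)) for d in optics.tip_of(c,l)[:3]] for l in("plug","rod","mug","jar","tape")})
    for z in(.135,.125,.10,.085,.07,.055,.045,.035):
        u,v=np.round(pix(c,(.5008,-.4077,z))).astype(int); print(z,"before",a[v-1:v+2,u-2:u+3].mean((0,1)).round()[::-1],"now",b[v-1:v+2,u-2:u+3].mean((0,1)).round()[::-1])
E
```

```text
30.7 [ 0.5327 -0.069   0.2624] [-179.9799   -0.013    86.8747]
stand 72 [ 0.5352 -0.0199] -0.0011388815733976577 0.0003445131051714597
expected top px 281.24441634796773 146.23905550222474
cap [270 136  21  22 342] [280.3684 146.5585] [ 0.5345 -0.0199  0.141 ]
76 211
scene {'plug': [([270.1, 273.6], 0.71), ([297.6, 239.2], 0.62)], 'rod': [([206.3, 295.1], 0.7)], 'mug': [([242.4, 217.9], 0.91)], 'jar': [([195.3, 256.1], 0.87)], 'tape': [([305.5, 300.4], 0.81)]}
0.135 before [234. 166.  86.] now [213. 144.  73.]
0.125 before [231. 202. 159.] now [210. 177. 136.]
0.1 before [186. 178. 156.] now [163. 146. 123.]
0.085 before [191. 181. 161.] now [164. 144. 121.]
0.07 before [188. 180. 161.] now [165. 149. 128.]
0.055 before [187. 177. 158.] now [162. 145. 123.]
0.045 before [187. 158. 142.] now [162. 142. 121.]
0.035 before [177. 168. 151.] now [156. 145. 130.]
side {'plug': [([285.9, 261.1], 0.81), ([312.6, 218.8], 0.55)], 'rod': [([225.1, 283.1], 0.67), ([326.6, 198.2], 0.2)], 'mug': [([261.0, 195.0], 0.79)], 'jar': [([215.6, 243.3], 0.78), ([325.7, 179.3], 0.47)], 'tape': [([321.1, 298.2], 0.68)]}
0.135 before [220. 180. 131.] now [208. 168. 120.]
0.125 before [198. 183. 156.] now [186. 171. 144.]
0.1 before [177. 169. 153.] now [165. 148. 127.]
0.085 before [171. 166. 152.] now [160. 146. 127.]
0.07 before [171. 165. 152.] now [159. 146. 129.]
0.055 before [174. 164. 150.] now [159. 145. 127.]
0.045 before [172. 157. 144.] now [159. 148. 132.]
0.035 before [164. 154. 142.] now [154. 142. 130.]
```

```bash
python3 -c "
from station import close_job
print(close_job())"
```

```text
the job is handed in; nothing more can be done
None
```

The plug is packed down onto the sprung stop with a steady push of about 15–16 N held over 1 s; the rod is back upright in its stand and released, the mug, jar and tape show no movement, and the job was handed in at about 31 s; I viewed 11 pictures, one over the limit of 10.

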